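# Turn the box grater in its clamping holder

### The job

The box grater stands in its open holder with the coarse side towards the catch tray. Turn it a quarter turn so that its fine side faces the catch tray squarely, stand it back down midway along the jaws without dropping it, then slide the jaw up against it so that it is held snugly between both jaws. Let go of everything.

Things in the scene. Friction and masses are not known exactly. Their poses are not given: they have to be found in the camera images.
- grater: Loose steel box grater, 0.35 kg; body 70 (x) x 90 (y) x 150 mm high. Black handle bar on top along y: 84 long, 22 thick, 178 to 202 mm above the foot, with struts 32 mm either side of centre. Origin: centre of the foot, z up. Sides: +x coarse (big holes), -y fine (tiny holes), -x slots, +y medium. At the start coarse faces the tray, fine the sliding jaw, roughly.
- fine_face (a point): The middle of the grater's fine side, 45 mm out from the grater's axis along its -y and 75 mm above its foot. Axes as the grater's.
- holder: Fixed beech board, 150 (x) x 330 mm (y -225 to +105), top 18 mm above the counter, with two jaws and on its +x side a shallow aluminium catch tray. Origin: counter level under the clamped grater's centre; +x to the tray, +y to the fixed jaw, z up. Jaws 80 mm wide, centred on x = 0, 68 mm above the counter. Fixed jaw's inner face at y = +35 mm. Turned up to 17 degrees.
- jaw (a joint): Opening of the sliding jaw, m: its inner face lies at holder y = -(25 mm + value), the gap between the jaws is 60 mm + value. Range 0 to 0.09, starts open at 0.06 to 0.085. Slides along holder y with about 3 N friction, no spring, stays where left. Snug on the grater's 70 mm width (fine side to the tray) at 0.010.
- jaw_post (a point): Top centre of the upright steel post on the sliding jaw, by which the jaw is moved: 22 mm diameter, from 27 to 96.5 mm above the counter, 95 mm outward (-y) of the jaw's inner face. Moves with the jaw; axes as the holder's.
There are look-alikes about, which are no part of the job. What is shaped like the grater but brown is not meant.

How it is judged:
At the end, for the whole second after the job is handed in: The grater stands upright (5 deg) at rest on the board, fine side facing the tray (10 deg; within 20 mm of centre along the jaws, 15 mm across), and the sliding jaw is shut on it with at most 5 mm of play (jaw value under 0.015) (x of fine_face in the frame of holder between 0.025 and 0.065 m and angle between the y axis of grater and the x axis of holder, either way round below 0.17 rad and y of grater in the frame of holder between -0.015 and 0.015 m and z of grater in the frame of holder below 0.023 m and angle between grater's own z axis and vertical below 0.09 rad and value of joint jaw below 0.015 m and linear speed of grater below 0.02 m/s); the robot touches nothing.
It fails at once if the grater is dropped or knocked over (moves faster than 0.6 m/s while no finger touches it) (linear speed of grater above 0.6 m/s and contact force between the fingers and grater below 0.05 N).
It also fails if it takes over 45 s, if anything falls off the work surface, if the arm or the gripper's body presses on something with over 40 N, if the wrist force passes 120 N, or if a joint passes its speed limit or range.

### The arm

A 7-joint arm with a two-finger parallel gripper is mounted at the origin on the work surface. World frame = base frame: x ahead of the robot, y to its left, z up, the work surface at z = 0. Lengths are in m, angles in rad, forces in N, time in s.
With the tool pointing down it reaches from about 0.4 to 0.875 m from the base axis. Payload 6.5 kg.
Tool frame: the origin (TCP) lies at the very end of the fingers, on their centre line; the grasp point (between the pads) lies 19 mm behind it; z points along the fingers, y is the line along which they close (so a half turn about z gives the same grasp; the last joint's range is limited). The gripper opens to 88 mm and grips with 3 to 60 N. Pads are 18 mm wide; open, the fingers measure 123 mm over their backs; the gripper's body (75 mm by 187 mm) begins 45 mm behind the grasp point.
Start: joints at [1.04, 0.536, -0.004, 1.538, 0.003, 1.067, -0.071], TCP at [0.291, -0.581, 0.239] pointing down, gripper open.
Joint ranges: [-2.7, 2.7], [-0.37, 2.16], [-1.27, 1.26], [0.24, 2.4], [-1.31, 4.45], [0.19, 1.91], [-2.76, 2.76]. Speed limits (rad/s): [2.39, 2.39, 3.14, 3.14, 3.14, 3.14, 3.14].

### API

Orientations are given as a unit quaternion [x, y, z, w].
In Python, from bench import get_obs, capture, camera_info, job_done gives the robot as it stands.
- The arm moves only by the tool drive_tool, never from a script. Its arguments are lists of equal length, an entry for each row: "travel": the shift along the tool's x, y, z in m, a list of three; "turn": the turn about the tool's z in rad; "gripper": the opening, from 0 (shut) to 1 (fully open). A call has 1 to 5 rows; each row is the pose to reach, as a shift and turn from the pose commanded when the call began, along the tool's axes at that moment; what a row does not reach only later rows make up. A row lasts 1/8 s, in which the tool goes at most 62.5 mm and 10.7 degrees, less where a joint would pass 70% of its speed; a pose out of reach is approached as far as the arm can. A call with a gripper value outside its range is refused whole. The fingers move at their own pace and stop on an object; the grip force is fixed at half the most. Time passes only in rows, so rows that repeat a pose let the fingers close. It gives the time, the measured TCP pose, the force, the opening and the grip force at its end, in the units of the state.
- get_obs(): the state, without advancing time (a new reading comes with each control period).
- capture(name): name is "side" or "top" or "wrist"; returns the picture (400x640x3 uint8, red, green, blue); there is no depth.
- camera_info(name): a dict with "fov_y" (degrees; the focal length in pixels is half the picture's height over the tangent of half this angle, whatever the lens; pixels are square), "cx", "cy" (the principal point, pixels), "k1" (the pictures are not rectified: a ray, as slopes to the right and down, at radius r is drawn at 1 + k1 r^2 times it, then the intrinsics apply), "eye" and "rotation" of the camera in the world; the wrist camera has in their place "T_tool_cam" (4x4, takes a point from camera to tool coordinates, whose origin is the TCP and whose axes are the flange's). Camera axes: x right, y down, z forward; pixel columns grow to the right and rows downward; lengths in m; the calibration is good to about 2 mm. A picture is of the moment at which its call begins: read the wrist's pose just before it. camera_info takes no time and is no camera call.
- job_done(): hands the job in; it is judged then, once.
The state is a dict: "time_s": time; "joints": joint angles; "dq": joint speeds; "joint_torque": joint torques, N m; "eef_pos": TCP position; "tcp_rot": TCP orientation; "contact_force": force on the tool from outside, world axes, zero at the start; "torque": the same for the moment, N m; "opening": finger opening in m; "grasp_force": force on a finger pad.
Only numpy, scipy, OpenCV 4.12 (cv2) and the standard library are available. Lean on these libraries where they do the work, as an engineer would, in place of code of your own. Each camera call takes 0.05 s, during which the arm holds its last target. There are 200 camera calls.

## Working session

There is one attempt and no reset: what is moved stays moved. The work goes in short steps, Python scripts to look and compute and a tool call to move; the robot and the scene stay as the last step left them, time stands still between calls to the robot, and variables do not carry over. Pictures are saved under pics/ and viewed, at most 10 in all, crops included, and the job is handed in when it is done.

Besides the shell and the picture viewer there is one more tool, called after "Emit:" as a command line: name --pt "numbers of a row" for each row, then --argument value for the rest. drive_tool: Moves the arm, as the interface text tells. Its arguments: {"type":"object","properties":{"travel":{"type":"array"},"turn":{"type":"array"},"gripper":{"type":"array"}},"required":["travel","turn","gripper"]}

```bash
mkdir -p pics; ls; cat > h.py <<'E'
import numpy as np, cv2
from scipy.spatial.transform import Rotation as R
from bench import get_obs, capture, camera_info, job_done
def cam(name,o=None):
    c=camera_info(name); f=200/np.tan(np.radians(c['fov_y'])/2)
    if name=='wrist':
        T=np.array(c['T_tool_cam']); W=np.eye(4); W[:3,:3]=R.from_quat(o['tcp_rot']).as_matrix(); W[:3,3]=o['eef_pos']
        M=W@T; return c,f,M[:3,3],M[:3,:3]
    r=np.array(c['rotation']); 
    r=r if r.shape==(3,3) else R.from_quat(r).as_matrix()
    return c,f,np.array(c['eye']),r
def ray(C,u,v):
    c,f,e,r=C; d=np.array([(u-c['cx'])/f,(v-c['cy'])/f]); s=d.copy()
    for _ in range(20): s=d/(1+c['k1']*(s@s))
    return e, r@np.array([s[0],s[1],1])
def atz(C,u,v,z):
    e,d=ray(C,u,v); return e+d*(z-e[2])/d[2]
def proj(C,p):
    c,f,e,r=C; q=r.T@(np.array(p)-e); s=q[:2]/q[2]; s=s*(1+c['k1']*(s@s)); return s*f+[c['cx'],c['cy']]
def snap(name,fn):
    o=get_obs(); C=cam(name,o); im=capture(name); cv2.imwrite('pics/'+fn,im[:,:,::-1]); return C,im,o
E
python3 - <<'E'
from h import *
for n in ('top','side'):
    C,im,o=snap(n,n+'0.png'); print(n,C)
print(o)
E
```

```text
pics
top ({'fov_y': 56.9488974236526, 'cx': 317.0122096092358, 'cy': 204.92912946271852, 'k1': -0.07648120046697439, 'eye': array([0.3369435 , 0.03321713, 0.71319328]), 'rotation': array([-0.68444476,  0.71886262, -0.08710246,  0.08476473])}, np.float64(368.74623603833095), array([0.3369435 , 0.03321713, 0.71319328]), array([[-0.04870062, -0.96927708,  0.24110204],
       [-0.99880995,  0.04789706, -0.00919585],
       [-0.00263475, -0.24126296, -0.9704562 ]]))
side ({'fov_y': 50.00992909222579, 'cx': 313.0458146410078, 'cy': 207.28246997615352, 'k1': -0.11610997348012882, 'eye': array([0.28345787, 0.58161434, 0.41537438]), 'rotation': array([-0.15673464,  0.85650222, -0.48151137,  0.09992496])}, np.float64(428.8043756212173), array([0.28345787, 0.58161434, 0.41537438]), array([[-0.93089851, -0.17225712,  0.32211093],
       [-0.36471714,  0.48716212, -0.7935077 ],
       [-0.02023289, -0.85615452, -0.51632361]]))
{'time_s': 0.05, 'joints': array([ 1.0397881 ,  0.53712338, -0.00446654,  1.53884194,  0.00259444,
        1.06732838, -0.07119575]), 'dq': array([-0.00044195,  0.00124018,  0.00058902, -0.0006731 , -0.00027939,
       -0.00061164,  0.0008395 ]), 'joint_torque': array([ 1.84027085e-03, -5.72627378e+01,  9.94280577e-01, -2.52519035e+01,
       -5.64434216e-02,  1.34736771e-02,  5.95018537e-05]), 'eef_pos': array([ 0.29109211, -0.58049463,  0.23787871]), 'tcp_rot': array([ 9.73103927e-01,  2.30364989e-01, -2.46286115e-04, -8.11071517e-04]), 'contact_force': array([-0.57313014,  0.28462454, -0.20804745]), 'torque': array([0.03478168, 0.00015628, 0.01469196]), 'grasp_force': 0.0, 'opening': 0.08819232110445163}
```

View pics/top0.png

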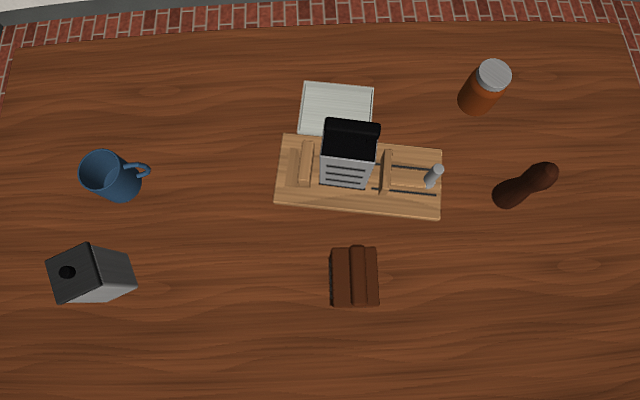

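View pics/side0.png

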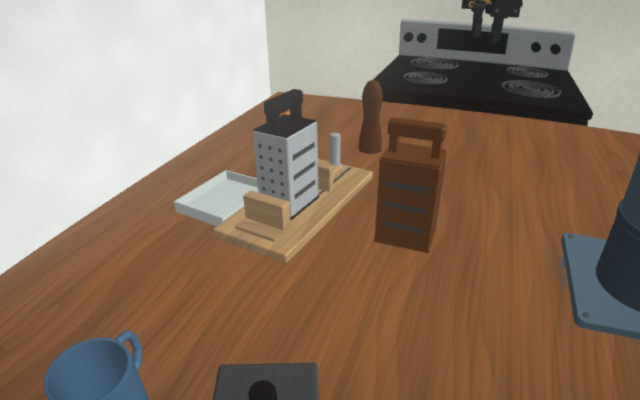

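The top view shows the board with corners near (283,133), (442,150), (440,220) and (274,203). The grater handle is near (351,130), the sliding jaw near (386,172) and the post near (435,172). I'll enlarge this area.

```bash
python3 - <<'E'
import cv2
im=cv2.imread('pics/top0.png')[70:230,260:460]
cv2.imwrite('pics/c1.png',cv2.resize(im,None,fx=3.75,fy=3.75,interpolation=cv2.INTER_CUBIC))
E
```

```text
(no output)
```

View pics/c1.png

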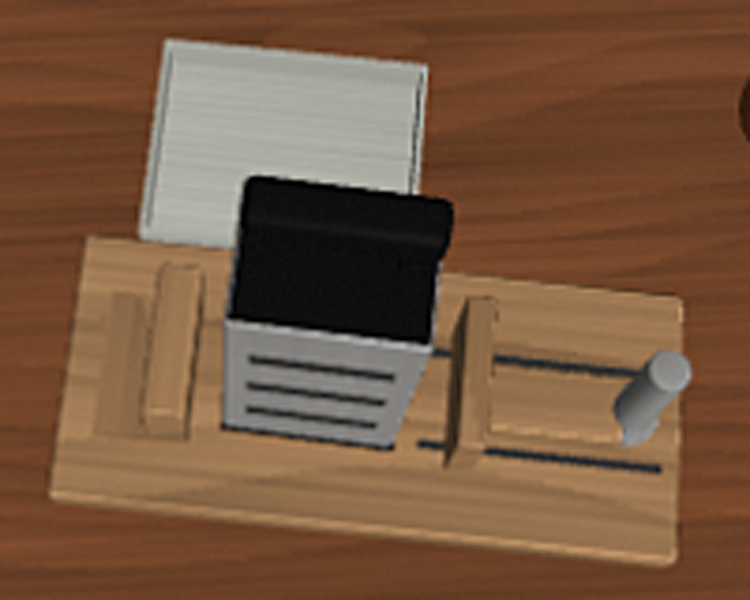

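The enlarged crop shows these pixels:
- Board top corners: (88,238), (683,298), (673,554), (53,494).
- Post top: (672,371).
- Grater top edge on the slot side: (228,318) to (434,346). Its foot edge runs (222,430) to (392,448).

```bash
python3 - <<'E'
from h import *
C=cam('top')
P=lambda u,v,z: atz(C,u/3.75+260-.3,v/3.75+70-.3,z)
b=np.array([P(88,238,.018),P(683,298,.018),P(673,554,.018),P(53,494,.018)])
loc=np.array([[75,105],[75,-225],[-75,-225],[-75,105]])/1000
A=loc-loc.mean(0);B=b[:,:2]-b[:,:2].mean(0)
H=A.T@B; th=np.arctan2(H[0,1]-H[1,0],H[0,0]+H[1,1]); Rm=np.array([[np.cos(th),-np.sin(th)],[np.sin(th),np.cos(th)]])
t=b[:,:2].mean(0)-Rm@loc.mean(0)
print('holder',t,np.degrees(th),'res',b[:,:2]-(loc@Rm.T+t))
f=lambda p:(Rm.T@(p[:2]-t))
p=P(672,371,.0965); print('post',p,f(p),'jaw',-f(p)[1]-.12)
for n,u,v,z in [('g0',228,318,.168),('g1',434,346,.168),('f0',222,430,.018),('f1',392,448,.018),('h0',247,190,.22),('h1',452,213,.22)]:
    p=P(u,v,z);print(n,p,f(p))
print('reach',np.hypot(*t))
o=get_obs();print(R.from_quat(o['tcp_rot']).as_matrix())
print(camera_info('wrist'))
E
```

```text
holder [ 0.57727112 -0.00155806] -8.790090926028395 res [[-0.00296627 -0.00221143]
 [-0.00286817  0.00204998]
 [ 0.00420193  0.00344888]
 [ 0.0016325  -0.00328742]]
post [ 0.54599958 -0.19279237  0.0965    ] [-0.0016808  -0.19376698] jaw 0.07376698449217797
g0 [0.55409803 0.01855177 0.168     ] [-0.025974    0.01633244]
g1 [ 0.53741476 -0.06713029  0.168     ] [-0.02936783 -0.07089272]
f0 [0.55117609 0.02088106 0.018     ] [-0.02921757  0.01818786]
f1 [ 0.53696607 -0.06763202  0.018     ] [-0.02973458 -0.07145712]
h0 [0.58660156 0.00977387 0.22      ] [0.00748915 0.01262467]
h1 [ 0.57302984 -0.06961802  0.22      ] [ 0.0062091  -0.06790871]
reach 0.5772732273044913
[[ 8.93880221e-01  4.48305230e-01 -7.56331984e-04]
 [ 4.48305860e-01 -8.93879254e-01  1.31764000e-03]
 [-8.53645642e-05 -1.51688040e-03 -9.99998846e-01]]
{'fov_y': 70.91048208518494, 'cx': 318.43108589014855, 'cy': 199.0192772919375, 'k1': -0.013406232243552934, 'T_tool_cam': array([[ 1.85960316e-04, -9.49059364e-01, -3.15097269e-01,
         8.14418657e-02],
       [ 9.99999589e-01, -1.03249945e-04,  9.01152105e-04,
         3.46783952e-04],
       [-8.87780620e-04, -3.15097306e-01,  9.49058955e-01,
        -1.45882941e-01],
       [ 0.00000000e+00,  0.00000000e+00,  0.00000000e+00,
         1.00000000e+00]])}
```

Emit:
drive_tool --pt "0 0 -0.06" --pt "0.1 -0.07 -0.12" --pt "0.16 -0.11 -0.12" --pt "0.21 -0.15 -0.12" --pt "0.26 -0.19 -0.12" --turn '[0,-0.18,-0.36,-0.54,-0.72]' --gripper '[1,1,1,1,1]'

```text
time_s: 0.72
eef_pos: [0.4038, -0.3654, 0.3533]
tcp_rot: [0.828, 0.561, 0.0, 0.0]
contact_force: [0.7, -0.2, 0.6]
opening: 0.0888
grasp_force: 0.0
```

Emit:
drive_tool --pt "0.3 0.03 0" --pt "0.3 0.03 0" --pt "0.3 0.03 0" --pt "0.3 0.03 0" --pt "0.3 0.03 0" --turn '[-0.21,-0.21,-0.21,-0.21,-0.21]' --gripper '[1,1,1,1,1]'

```text
time_s: 1.35
eef_pos: [0.5444, -0.0981, 0.3528]
tcp_rot: [0.766, 0.643, -0.0, -0.0]
contact_force: [0.5, 0.2, 0.1]
opening: 0.088
grasp_force: 0.0
```

Emit:
drive_tool --pt "0 0 0" --pt "0 0 0" --pt "0 0 0" --turn '[0,0,0]' --gripper '[1,1,1]'

```text
time_s: 1.72
eef_pos: [0.5433, -0.1025, 0.3528]
tcp_rot: [0.767, 0.641, -0.0, 0.0]
contact_force: [-0.1, 0.5, 0.3]
opening: 0.0884
grasp_force: 0.0
```

```bash
python3 - <<'E'
from h import *
C,im,o=snap('wrist','w1.png'); np.save('w1.npy',np.r_[o['eef_pos'],o['tcp_rot']]); print(o['eef_pos'],o['tcp_rot'],o['joints'],o['time_s'])
E
```

```text
[ 0.54325437 -0.10246408  0.35276627] [ 7.67394092e-01  6.41175532e-01 -4.89686968e-04  6.74374968e-05] [ 0.44409534  0.29776306 -0.42691109  1.63781457  0.12983626  1.2346636
 -0.18796298] 1.725
```

View pics/w1.png

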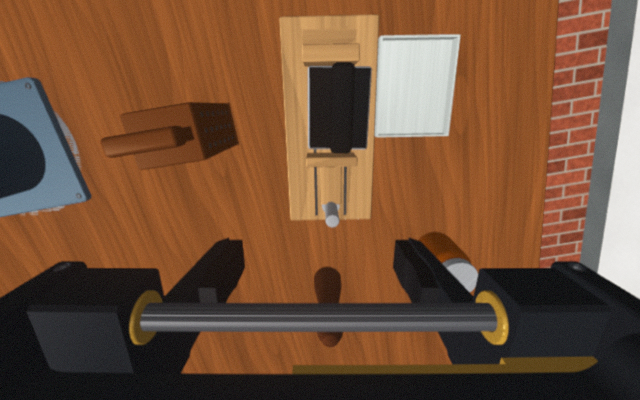

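The wrist view shows the board corners at (280,16), (378,15), (370,218) and (290,219). The handle top spans (331–354, 62–152), with its centre near (343,107). The post top is near (332,221).

```bash
cat >> h.py <<'E'
def fit(b):
    loc=np.array([[75,105],[75,-225],[-75,-225],[-75,105]])/1000
    A=loc-loc.mean(0);B=b[:,:2]-b[:,:2].mean(0); Hh=A.T@B
    th=np.arctan2(Hh[0,1]-Hh[1,0],Hh[0,0]+Hh[1,1]); Rm=R.from_euler('z',th).as_matrix()[:2,:2]
    return b[:,:2].mean(0)-Rm@loc.mean(0),th,Rm
E
python3 - <<'E'
from h import *
a=np.load('w1.npy'); C=cam('wrist',dict(eef_pos=a[:3],tcp_rot=a[3:]))
b=np.array([atz(C,u,v,.018) for u,v in [(378,15),(370,218),(290,219),(280,16)]])
t,th,Rm=fit(b); print(t,np.degrees(th)); print(np.linalg.norm(b[0]-b[1]),np.linalg.norm(b[0]-b[3]))
f=lambda p:Rm.T@(p[:2]-t)
for n,u,v,z in [('post',332,221,.0965),('hc',343,107,.22),('h+y',343,63,.22),('h-y',343.5,151,.22),('hL',331.5,107,.22),('hR',354.5,107,.22)]:
    p=atz(C,u,v,z);print(n,p,f(p))
im=cv2.imread('pics/w1.png')[0:240,260:480]
cv2.imwrite('pics/c2.png',cv2.resize(im,None,fx=2.5,fy=2.5,interpolation=cv2.INTER_CUBIC))
E
```

```text
[ 0.57927275 -0.00114294] -9.297201633413383
0.3257517066511507 0.14587163096021802
post [ 0.54806855 -0.19337924  0.0965    ] [ 0.00026257 -0.19475222]
hc [ 0.58009563 -0.02767221  0.22      ] [ 0.00509803 -0.02604783]
h+y [0.58582565 0.00978258 0.22      ] [0.00470174 0.01184066]
h-y [ 0.574325   -0.06877227  0.22      ] [ 0.00604315 -0.06754027]
hL [ 0.56941031 -0.02574996  0.22      ] [-0.00575747 -0.02587711]
hR [ 0.59078489 -0.02959136  0.22      ] [ 0.01595692 -0.02621486]
```

View pics/c2.png

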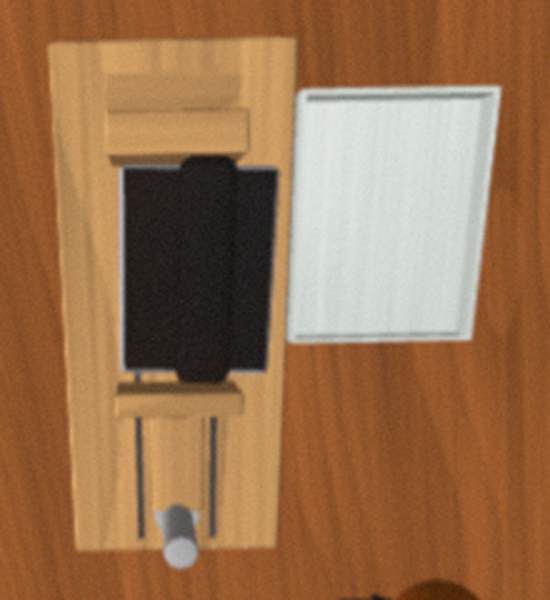

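The pictures agree: the holder is at about (0.579, −0.001) turned −9°, the handle centre at (0.580, −0.029) and the post at (0.547, −0.193). Next I go above the handle, then down.

Emit:
drive_tool --pt "0.04 0.012 0" --pt "0.0785 0.023 0.02" --pt "0.0785 0.023 0.06" --pt "0.0785 0.023 0.1" --pt "0.0785 0.023 0.12" --turn '[-0.015,-0.015,-0.015,-0.015,-0.015]' --gripper '[1,1,1,1,1]'

```text
time_s: 2.4
eef_pos: [0.5789, -0.0288, 0.2307]
tcp_rot: [0.762, 0.647, -0.001, -0.001]
contact_force: [-0.8, -0.6, 0.4]
opening: 0.0883
grasp_force: 0.0
```

Emit:
drive_tool --pt "0 0 0.025" --pt "0 0 0.044" --pt "0 0 0.044" --turn '[0,0,0]' --gripper '[1,1,1]'

```text
time_s: 2.78
eef_pos: [0.5793, -0.0281, 0.1877]
tcp_rot: [0.762, 0.648, -0.001, -0.001]
contact_force: [0.4, 0.2, 0.9]
opening: 0.088
grasp_force: 0.0
```

Close on the handle.

Emit:
drive_tool --pt "0 0 0" --pt "0 0 0" --pt "0 0 0" --pt "0 0 0" --pt "0 0 0" --turn '[0,0,0,0,0]' --gripper '[0,0,0,0,0]'

```text
time_s: 3.4
eef_pos: [0.5803, -0.0274, 0.1891]
tcp_rot: [0.762, 0.648, 0.0, 0.0]
contact_force: [0.4, -0.5, -0.2]
opening: 0.04
grasp_force: 0.0
```

Emit:
drive_tool --pt "0 0 0" --pt "0 0 -0.01" --pt "0 0 -0.02" --pt "0 0 -0.03" --pt "0 0 -0.03" --turn '[0,0,0,0,0]' --gripper '[0,0,0,0,0]'

```text
time_s: 4.03
eef_pos: [0.5808, -0.0274, 0.2199]
tcp_rot: [0.762, 0.648, 0.001, 0.001]
contact_force: [0.0, 0.2, -4.0]
opening: 0.0218
grasp_force: 29.8
```

Emit:
drive_tool --pt "0 0 -0.015" --pt "0 0 -0.03" --pt "0 0 -0.04" --pt "0 0 -0.045" --pt "0 0 -0.045" --turn '[0,0,0,0,0]' --gripper '[0,0,0,0,0]'

```text
time_s: 4.65
eef_pos: [0.5803, -0.0274, 0.2642]
tcp_rot: [0.762, 0.648, 0.0, 0.0]
contact_force: [-0.5, 0.2, -4.5]
opening: 0.0215
grasp_force: 29.8
```

Emit:
drive_tool --pt "0 0 0" --pt "0 0 0" --pt "0 0 0" --pt "0 0 0" --pt "0 0 0" --turn '[-0.1,-0.25,-0.4,-0.55,-0.7]' --gripper '[0,0,0,0,0]'

```text
time_s: 5.28
eef_pos: [0.5799, -0.0275, 0.2633]
tcp_rot: [0.491, 0.871, -0.0, -0.001]
contact_force: [1.2, -0.4, -4.8]
opening: 0.0217
grasp_force: 29.8
```

Emit:
drive_tool --pt "0 0 0" --pt "0 0 0" --pt "0 0 0" --pt "0 0 0" --pt "0 0 0" --turn '[-0.15,-0.3,-0.45,-0.6,-0.7]' --gripper '[0,0,0,0,0]'

```text
time_s: 5.9
eef_pos: [0.5799, -0.0276, 0.2633]
tcp_rot: [0.163, 0.987, -0.0, -0.001]
contact_force: [0.7, -0.0, -5.5]
opening: 0.0217
grasp_force: 29.8
```

Emit:
drive_tool --pt "0 0 0" --pt "0 0 0" --pt "0 0 0" --pt "0 0 0" --turn '[-0.1,-0.17,-0.17,-0.17]' --gripper '[0,0,0,0]'

```text
time_s: 6.4
eef_pos: [0.5801, -0.0275, 0.2637]
tcp_rot: [0.082, 0.997, -0.0, -0.0]
contact_force: [0.6, 0.0, -4.8]
opening: 0.0217
grasp_force: 29.8
```

```bash
python3 - <<'E'
from h import *
C,im,o=snap('top','t2.png'); print(o['eef_pos'],R.from_quat(o['tcp_rot']).as_matrix(),o['joints'],o['grasp_force'],o['opening'],o['contact_force'],o['time_s'])
C,i2,o=snap('side','s2.png')
a=cv2.resize(im[60:220,240:470],None,fx=1.74,fy=1.74); b=cv2.resize(i2[30:270,150:390],None,fx=1.16,fy=1.16)
h=278; cv2.imwrite('pics/c3.png',cv2.resize(np.hstack([a[:h],b[:h]]),(800,329))[:,:,::-1])
E
```

```text
[ 0.58008565 -0.0274853   0.26366619] [[-9.86698238e-01  1.62561657e-01 -5.43152617e-04]
 [ 1.62561679e-01  9.86698384e-01  3.36729762e-06]
 [ 5.36475203e-04 -8.49732945e-05 -9.99999852e-01]] [ 0.53609183  0.50639251 -0.77843043  1.66746639  0.38618833  1.12887192
  1.05958534] 29.847026523202658 0.021740436773555624 [ 0.59485538  0.04911544 -4.80264763] 6.4
```

View pics/c3.png

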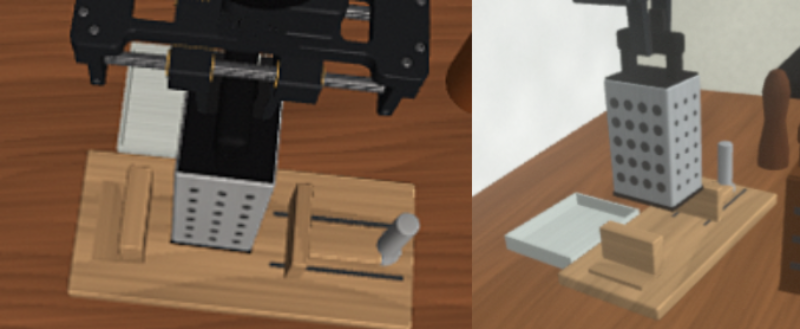

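The grater hangs upright with its fine side to the tray. Now I shift it to mid-jaw and lower it.

Emit:
drive_tool --pt "0.003 0.009 0" --pt "0.006 0.0185 0" --pt "0.006 0.0185 0.01" --pt "0.006 0.0185 0.03" --pt "0.006 0.0185 0.045" --turn '[0,0,0,0,0]' --gripper '[0,0,0,0,0]'

```text
time_s: 7.12
eef_pos: [0.5765, -0.0088, 0.2167]
tcp_rot: [0.081, 0.997, -0.0, -0.001]
contact_force: [-0.8, -0.8, -4.3]
opening: 0.0215
grasp_force: 29.8
```

Emit:
drive_tool --pt "0 0 0.008" --pt "0 0 0.014" --pt "0 0 0.018" --pt "0 0 0.02" --pt "0 0 0.02" --turn '[0,0,0,0,0]' --gripper '[0,0,0,0,0]'

```text
time_s: 7.75
eef_pos: [0.5774, -0.0082, 0.1991]
tcp_rot: [0.081, 0.997, -0.0, 0.0]
contact_force: [-0.1, 0.6, -4.5]
opening: 0.0221
grasp_force: 29.8
```

Emit:
drive_tool --pt "0 0 0.002" --pt "0 0 0.003" --pt "0 0 0.003" --turn '[0,0,0]' --gripper '[0,0,0]'

```text
time_s: 8.12
eef_pos: [0.5776, -0.008, 0.1964]
tcp_rot: [0.081, 0.997, 0.0, 0.0]
contact_force: [-1.1, -0.2, 0.2]
opening: 0.0215
grasp_force: 29.8
```

Emit:
drive_tool --pt "0 0 0.001" --pt "0 0 0.002" --pt "0 0 0.002" --turn '[0,0,0]' --gripper '[0,0,0]'

```text
time_s: 8.5
eef_pos: [0.5784, -0.0078, 0.1965]
tcp_rot: [0.081, 0.997, -0.0, 0.001]
contact_force: [-5.2, -0.7, 16.4]
opening: 0.0218
grasp_force: 29.9
```

It touches down at TCP z ≈ 0.196. I'll relieve the load and let go.

Emit:
drive_tool --pt "0 0 -0.002" --pt "0 0 -0.002" --pt "0 0 -0.002" --turn '[0,0,0]' --gripper '[0,0,0]'

```text
time_s: 8.88
eef_pos: [0.5775, -0.008, 0.1964]
tcp_rot: [0.081, 0.997, 0.0, 0.0]
contact_force: [-1.9, -0.3, 5.1]
opening: 0.0216
grasp_force: 29.9
```

Emit:
drive_tool --pt "0 0 0" --pt "0 0 0" --pt "0 0 0" --pt "0 0 0" --pt "0 0 0" --turn '[0,0,0,0,0]' --gripper '[0.6,0.8,0.9,0.9,0.9]'

```text
time_s: 9.5
eef_pos: [0.5773, -0.0082, 0.1959]
tcp_rot: [0.081, 0.997, 0.0, -0.0]
contact_force: [0.1, 0.5, -0.6]
opening: 0.0693
grasp_force: 0.0
```

Emit:
drive_tool --pt "0 0 -0.02" --pt "0 0 -0.06" --pt "0 0 -0.1" --pt "0 0 -0.14" --pt "0 0 -0.16" --turn '[0,0,0,0,0]' --gripper '[0.9,0.9,0.9,0.9,0.9]'

```text
time_s: 10.12
eef_pos: [0.5781, -0.0076, 0.36]
tcp_rot: [0.081, 0.997, 0.0, 0.002]
contact_force: [0.2, 0.7, 0.2]
opening: 0.0791
grasp_force: 0.0
```

```bash
python3 - <<'E'
from h import *
C=cam('top')
for u,v in [(493,195),(505,209),(520,203),(458,105),(470,115),(483,110)]: print(u,v,atz(C,u,v,0.),atz(C,u,v,.02))
for n,u,v in [('milltop',548,170),('jartop',495,75)]: print(n,[atz(C,u,v,z) for z in (.05,.1,.15)])
S=cam('side'); # mill in side: base (370,150), top (373,83)
print(atz(S,370,150,0),[proj(S,np.r_[atz(S,370,150,0)[:2],z]) for z in (.1,.15,.2)])
E
```

```text
493 195 [ 0.51726014 -0.33331253  0.        ] [ 0.51220354 -0.32303398  0.02      ]
505 209 [ 0.48683582 -0.35364845  0.        ] [ 0.48263241 -0.34279962  0.02      ]
520 203 [ 0.49772469 -0.38780035  0.        ] [ 0.49321592 -0.3759938   0.02      ]
458 105 [ 0.72270234 -0.29073968  0.        ] [ 0.71188455 -0.281655    0.02      ]
470 115 [ 0.69785564 -0.313549    0.        ] [ 0.68773462 -0.30382467  0.02      ]
483 110 [ 0.70893711 -0.34471872  0.        ] [ 0.69850533 -0.33412031  0.02      ]
milltop [array([ 0.54983542, -0.42878762,  0.05      ]), array([ 0.5337849 , -0.39395579,  0.1       ]), array([ 0.51773438, -0.35912396,  0.15      ])]
jartop [array([ 0.76341986, -0.35910048,  0.05      ]), array([ 0.73126661, -0.32952256,  0.1       ]), array([ 0.69911337, -0.29994464,  0.15      ])]
[ 0.51064315 -0.35103505  0.        ] [array([371.88111627, 109.9219973 ]), array([372.83819743,  88.49526262]), array([373.79992412,  66.11585096])]
```

Emit:
drive_tool --pt "0 -0.05 0" --pt "0 -0.1 0" --pt "0 -0.15 0" --pt "0 -0.2 0" --pt "0 -0.23 0" --turn '[0.18,0.36,0.54,0.72,0.9]' --gripper '[0,0,0,0,0]'

```text
time_s: 10.75
eef_pos: [0.5395, -0.238, 0.3575]
tcp_rot: [0.51, 0.86, -0.0, 0.001]
contact_force: [0.7, 0.6, 0.4]
opening: 0.0316
grasp_force: 0.0
```

Emit:
drive_tool --pt "0 0 0" --pt "0 0 0" --pt "0 0 0" --pt "0 0 0.05" --pt "0 0 0.1" --turn '[0.18,0.36,0.54,0.67,0.67]' --gripper '[0,0,0,0,0]'

```text
time_s: 11.38
eef_pos: [0.5412, -0.2351, 0.2569]
tcp_rot: [0.762, 0.648, 0.001, 0.002]
contact_force: [0.8, 0.0, -0.5]
opening: 0.0002
grasp_force: 0.0
```

Emit:
drive_tool --pt "0 0 0" --pt "0 0 0" --turn '[0,0]' --gripper '[0,0]'

```text
time_s: 11.62
eef_pos: [0.5416, -0.2353, 0.2586]
tcp_rot: [0.762, 0.648, 0.001, 0.001]
contact_force: [-0.6, -0.7, 0.2]
opening: 0.0004
grasp_force: 0.0
```

```bash
python3 - <<'E'
from h import *
C,im,o=snap('wrist','w3.png'); m=R.from_quat(o['tcp_rot']).as_matrix(); print(o['eef_pos'],m[:2,:2],o['opening'],o['time_s'])
t=np.array([.579,-.0013]);
Rm=R.from_euler('z',-9.1,degrees=True).as_matrix()[:2,:2]
print('tool in holder',Rm.T@(o['eef_pos'][:2]-t), 'to (0,-.238):',m[:2,:2].T@(t+Rm@[0,-.238]-o['eef_pos'][:2]))
print(proj(C,[.547,-.193,.0965]))
E
```

```text
[ 0.54163055 -0.2352773   0.25861803] [[ 0.15996024  0.98711836]
 [ 0.98712344 -0.15995876]] 0.0003643479565104907 11.625
tool in holder [ 1.06284908e-04 -2.36942700e-01] to (0,-.238): [-0.00105749 -0.00010435]
[316.72925312 143.29418236]
```

View pics/w3.png

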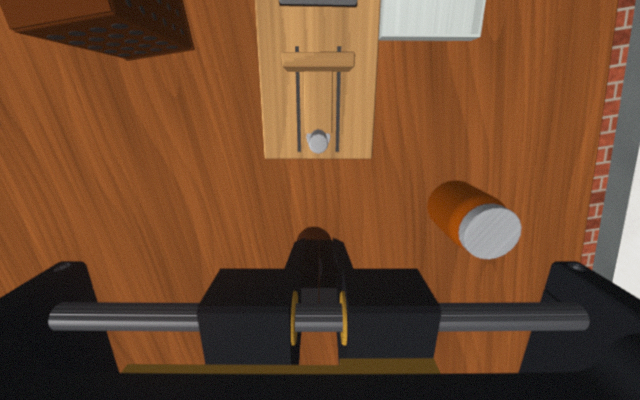

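```bash
python3 - <<'E'
from h import *
C=cam('wrist',get_obs())
for v in (226,230,245): print(v,[atz(C,318,v,z).round(3) for z in (.05,.1,.13,.16)])
T=cam('top'); 
for u in (528,545,558): print([atz(T,u,170,z).round(3) for z in (.13,.16)])
E
```

```text
226 [array([ 0.53, -0.31,  0.05]), array([ 0.533, -0.289,  0.1  ]), array([ 0.535, -0.275,  0.13 ]), array([ 0.537, -0.262,  0.16 ])]
230 [array([ 0.529, -0.316,  0.05 ]), array([ 0.532, -0.294,  0.1  ]), array([ 0.535, -0.28 ,  0.13 ]), array([ 0.537, -0.266,  0.16 ])]
245 [array([ 0.525, -0.339,  0.05 ]), array([ 0.529, -0.313,  0.1  ]), array([ 0.532, -0.298,  0.13 ]), array([ 0.534, -0.282,  0.16 ])]
[array([ 0.526, -0.337,  0.13 ]), array([ 0.516, -0.317,  0.16 ])]
[array([ 0.524, -0.368,  0.13 ]), array([ 0.515, -0.347,  0.16 ])]
[array([ 0.523, -0.392,  0.13 ]), array([ 0.514, -0.37 ,  0.16 ])]
```

The post sits where predicted at (317,142). The mill's near edge is at y ≈ −0.315, so there is clearance. I descend behind the post.

Emit:
drive_tool --pt "0 0 0.05" --pt "0 0 0.1" --pt "0 0 0.15" --pt "0 0 0.19" --pt "0 0 0.203" --turn '[0,0,0,0,0]' --gripper '[0,0,0,0,0]'

```text
time_s: 12.3
eef_pos: [0.5406, -0.2353, 0.0528]
tcp_rot: [0.762, 0.648, -0.0, -0.0]
contact_force: [-0.3, -0.6, 0.2]
opening: 0.0
grasp_force: 0.0
```

Emit:
drive_tool --pt "0.005 0 0" --pt "0.012 0 0" --pt "0.02 0 0" --pt "0.028 0 0" --pt "0.036 0 0" --turn '[0,0,0,0,0]' --gripper '[0,0,0,0,0]'

```text
time_s: 12.92
eef_pos: [0.5467, -0.2003, 0.0537]
tcp_rot: [0.762, 0.648, -0.0, 0.001]
contact_force: [0.4, -3.8, 2.4]
opening: 0.0003
grasp_force: 1.8
```

Emit:
drive_tool --pt "0.008 0 0" --pt "0.016 0 0" --pt "0.024 0 0" --pt "0.031 0 0" --pt "0.036 0 0" --turn '[0,0,0,0,0]' --gripper '[0,0,0,0,0]'

```text
time_s: 13.55
eef_pos: [0.552, -0.1635, 0.0529]
tcp_rot: [0.762, 0.648, 0.0, 0.0]
contact_force: [1.8, -4.0, 1.8]
opening: 0.0005
grasp_force: 1.6
```

Emit:
drive_tool --pt "0.002 0 0" --pt "0.004 0 0" --pt "0.006 0 0" --pt "0.008 0 0" --pt "0.008 0 0" --turn '[0,0,0,0,0]' --gripper '[0,0,0,0,0]'

```text
time_s: 14.18
eef_pos: [0.553, -0.1562, 0.0529]
tcp_rot: [0.762, 0.648, -0.0, -0.0]
contact_force: [2.0, -2.6, 0.3]
opening: 0.0001
grasp_force: 1.5
```

Emit:
drive_tool --pt "0.001 0 0" --pt "0.002 0 0" --pt "0.003 0 0" --pt "0.004 0 0" --pt "0.004 0 0" --turn '[0,0,0,0,0]' --gripper '[0,0,0,0,0]'

```text
time_s: 14.8
eef_pos: [0.5535, -0.1532, 0.0529]
tcp_rot: [0.762, 0.648, -0.0, 0.0]
contact_force: [1.0, -5.5, 0.4]
opening: 0.0008
grasp_force: 2.6
```

Emit:
drive_tool --pt "0.001 0 0" --pt "0.002 0 0" --pt "0.003 0 0" --pt "0.003 0 0" --turn '[0,0,0,0]' --gripper '[0,0,0,0]'

```text
time_s: 15.3
eef_pos: [0.5539, -0.1503, 0.0529]
tcp_rot: [0.762, 0.648, -0.001, 0.0]
contact_force: [1.7, -6.1, 0.2]
opening: 0.0004
grasp_force: 2.6
```

Force rose to about 6 N, so the jaw is now also pushing the grater. I continue gently towards the fixed jaw.

Emit:
drive_tool --pt "0.001 0 0" --pt "0.002 0 0" --pt "0.002 0 0" --turn '[0,0,0]' --gripper '[0,0,0]'

```text
time_s: 15.68
eef_pos: [0.5542, -0.1486, 0.0529]
tcp_rot: [0.762, 0.648, -0.001, 0.0]
contact_force: [0.7, -6.6, 0.7]
opening: 0.0004
grasp_force: 2.9
```

Emit:
drive_tool --pt "0.001 0 0" --pt "0.002 0 0" --pt "0.002 0 0" --turn '[0,0,0]' --gripper '[0,0,0]'

```text
time_s: 16.05
eef_pos: [0.5542, -0.1485, 0.0529]
tcp_rot: [0.762, 0.647, -0.001, 0.001]
contact_force: [1.2, -10.8, 0.9]
opening: 0.0004
grasp_force: 5.0
```

It stalled with rising force, so it is snug. One more millimetre, then back away, rise and look.

Emit:
drive_tool --pt "0.001 0 0" --pt "0.001 0 0" --pt "-0.002 0 0" --pt "-0.015 0 0" --pt "-0.03 0 0" --turn '[0,0,0,0,0]' --gripper '[0,0,0,0,0]'

```text
time_s: 16.68
eef_pos: [0.5493, -0.1746, 0.0526]
tcp_rot: [0.761, 0.648, -0.0, -0.001]
contact_force: [0.1, 0.9, -0.3]
opening: 0.0007
grasp_force: 0.0
```

Emit:
drive_tool --pt "-0.01 0 0" --pt "-0.01 0 -0.05" --pt "-0.03 0 -0.1" --pt "-0.06 0 -0.16" --pt "-0.09 0 -0.2" --turn '[0,0,0,0,0]' --gripper '[0,0,0,0,0]'

```text
time_s: 17.3
eef_pos: [0.5356, -0.2645, 0.2554]
tcp_rot: [0.761, 0.648, 0.001, 0.0]
contact_force: [0.9, -1.1, -1.2]
opening: 0.0003
grasp_force: 0.0
```

Emit:
drive_tool --pt "0 0 -0.05" --pt "0 0 -0.05" --pt "0 0 -0.05" --turn '[0,0,0]' --gripper '[0,0,0]'

```text
time_s: 17.68
eef_pos: [0.5351, -0.2636, 0.3023]
tcp_rot: [0.762, 0.648, -0.0, -0.001]
contact_force: [0.2, 0.5, 0.1]
opening: 0.0006
grasp_force: 0.0
```

```bash
python3 - <<'E'
from h import *
C,im,o=snap('top','t4.png'); C,i2,o=snap('side','s4.png')
a=cv2.resize(im[70:230,260:460],(500,400),interpolation=cv2.INTER_CUBIC); b=cv2.resize(i2[70:270,160:310],(300,400))
cv2.imwrite('pics/c4.png',np.hstack([a,b])[:,:,::-1]); print(o['eef_pos'],o['contact_force'])
E
```

```text
[ 0.53476799 -0.26339613  0.30157108] [-1.09988122 -0.68507001  0.00715206]
```

View pics/c4.png

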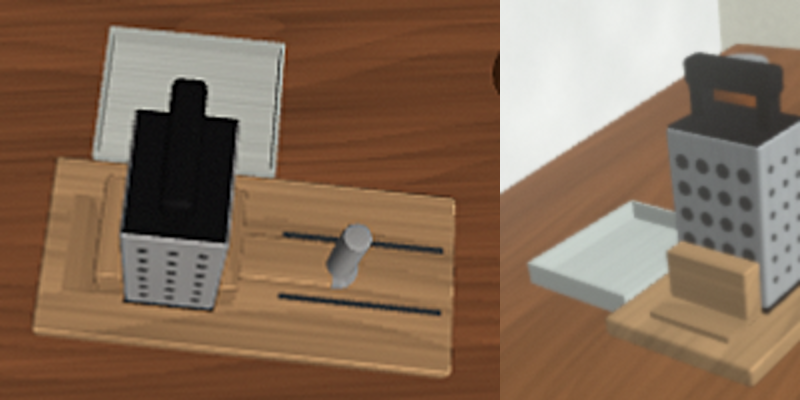

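The grater stands upright between both jaws. Its foot edge runs (124,300) to (213,310), its top edge (122,233) to (231,243), and the post top is at (357,237). I'll check these numbers.

```bash
python3 - <<'E'
from h import *
C=cam('top'); t=np.array([.579,-.0013]); Rm=R.from_euler('z',-9.1,degrees=True).as_matrix()[:2,:2]
for n,u,v,z in [('post',357,237,.0965),('f0',124,300,.018),('f1',213,310,.018),('g0',122,233,.168),('g1',231,243,.168)]:
    print(n,Rm.T@(atz(C,u/2.5+260-.3,v/2.5+70-.3,z)[:2]-t))
E
```

```text
post [-0.00194624 -0.12882905]
f0 [-0.04391725  0.03504722]
f1 [-0.04440114 -0.03517977]
g0 [-0.0437969   0.03287266]
g1 [-0.04292747 -0.03574338]
```

```bash
python3 -c "
from bench import job_done; print(job_done())"
```

```text
the job is handed in; nothing more can be done
None
```

The job is handed in: the grater stands upright with its fine side to the tray, centred to within about 2 mm and held snugly between both jaws (jaw value about 0.010 m by camera), with the arm clear; the judge's verdict was not shown.

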